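Stand the seal cleaner ready and hold the vial cooler's lid on its balance point

ROBOT

A 7-joint arm with a two-finger parallel gripper is mounted at the origin on the work surface. World frame = base frame: x ahead of the robot, y to its left, z up, the work surface at z = 0. Lengths are in m, angles in rad, forces in N, time in s.
With the tool pointing down it reaches from about 0.425 to 0.925 m from the base axis. Payload 6.8 kg.
Tool frame: the origin (TCP) lies between the finger pads, 19 mm behind the fingertips; this is the grasp point; z points along the fingers, y is the line along which they close (so a half turn about z gives the same grasp; the last joint's range is limited). The gripper opens to 85 mm and grips with 20 to 120 N. Pads are 22 mm wide; open, the fingers measure 114 mm over their backs; the gripper's body (76 mm by 85 mm) begins 54 mm behind the grasp point. The pads swing forward as they close: fully open they stand 13 mm farther back than shut.
Start: joints at [1.057, 0.477, 0.022, 1.555, -0.011, 1.109, -0.083], TCP at [0.266, -0.62, 0.25] pointing down, gripper open.
Joint ranges: [-2.96, 2.96], [-0.34, 2.1], [-1.41, 1.46], [0.24, 2.44], [-1.37, 4.51], [0.17, 1.92], [-2.96, 2.96]. Speed limits (rad/s): [2.39, 2.39, 3.14, 3.14, 3.14, 3.14, 3.14].

INTERFACE

Orientations are given as a unit quaternion [w, x, y, z].
In Python, from cell import env, kin, camera, calibration, job gives the robot as it stands. The module is installed in compiled form; this text tells all that it offers. Calls block until the motion is done:
- env.reach(position, orientation): joint-space move of the TCP to a pose.
- env.movel(position, velocity=0.15, rot=None, stop_force=None): straight line of the TCP; rot=None keeps the orientation; velocity is the mean speed in m/s. With stop_force (N) it stops when the force on the tool has changed by that much, and returns True; else False.
- env.goto_joints(angles): joint-space move.
- env.grip(opening, f_grip=None): finger opening in m; f_grip is the grip in N (None keeps the last); returns when the fingers have stopped.
- env.dwell(seconds).
- kin.inverse_kinematics(position, orientation): joint angles nearest the present ones, or None.
- env.get_state(): the state.
- camera(name): name is "scene" or "top" or "wrist"; returns (picture, depth): 384x512x3 uint8, blue, green, red; 384x512 float32, m along the optical axis (not along the pixel's ray), 0 where there is no reading.
- calibration(name): a dict with "fx", "fy", "cx", "cy" (pixels), "rvec" (rotation vector, rad) and "tvec" (3), from world to camera coordinates, as OpenCV has them. Camera axes: x right, y down, z forward; pixel columns grow to the right and rows downward; lengths in m; the calibration is good to about 2 mm. A picture is of the moment at which its call begins: read the wrist's pose just before it. calibration takes no time and is no camera call; for the wrist camera it gives the pose at the moment of the call.
A pose or a line that the arm cannot do raises env.PlanningError and nothing moves.
- job.job_done(): hands the job in; it is judged then, once.
The state is a dict: "time": time; "qpos": joint angles; "joint_velocities": joint speeds; "joint_torque": joint torques, N m; "tcp_pos": TCP position; "orientation": TCP orientation; "force": force on the tool from outside, world axes, zero at the start; "torque": the same for the moment, N m; "opening": finger opening in m; "gripper_force": force on a finger pad.
Only numpy, scipy, OpenCV 4.12 (cv2) and the standard library are available. Lean on these libraries where they do the work, as an engineer would, in place of code of your own. Each camera call takes 0.05 s, during which the arm holds its last target. There are 200 camera calls.

TASK

The vial cooler's lid seal is to be wiped by a nurse: first stand the toppled square bottle of seal cleaner upright in the middle of the green mat, and let go of it. Then take the cooler's lid by its handle, swing it up to its over-centre balance point without letting it fall either way, and finish while still gripping the handle and holding the lid still there (the program ends holding; do not let go). Leave the other things on the table where they are.

Things in the scene. Friction and masses are not known exactly. Their poses are not given: they have to be found in the camera images.
- bottle: Square bottle, clear, blue band, round red cap, 120 g. Body 44 x 44 x 90 mm, cap diameter 26, 22 high. Origin: centre of base; +z from base to cap. Starts lying on a flat side (axis 22 mm above table), cap towards the robot within 30 degrees. Gripped across two flat sides about 58 mm from the base, tool leaning 45 degrees over the cap, it stands up with the tool again at 45 degrees.
- mat: Green square mat, 100 x 100 x 4 mm, fixed to the table. Origin at the centre of its underside, so its top is 4 mm above the table.
- cooler: Bench vial cooler: white box with blue lid, fixed to the table. Box 140 (x) x 220 (y) x 110 mm high; 150 high with the closed lid. Origin: centre of its underside, +x from front to back (away from the robot), +z up. Lid hinged along its back edge, handle on its front edge.
- lid_angle (a joint): Lid angle, rad: 0 closed and level, grows as the front swings up and back, stop 1.95. Lid 140 long, 220 wide, 40 mm thick, 0.4 kg, hinged at its lower back edge; closed, its centre of mass is 75 mm in front of and 20 above the hinge. Balance point: 1.31 rad (75 degrees; lid leans 15 degrees to the front). Almost no friction: below that it falls shut, beyond it falls open.
- cooler_lid: The blue lid. Origin on the hinge axis, middle of the lid's lower back edge: 70 mm behind the cooler's origin, 110 mm above the table. Its axes turn with the lid and are the cooler's when closed.
- lid_handle (a point): Black bow handle on the lid's front edge. Point: middle of its round bar (diameter 12, 98 mm clear between end posts, along y). The bar is 50 mm off the lid's front edge; in the lid's axes 190 mm in front of (-x) and 20 above the hinge: 130 mm above the table when closed, 299 at balance. Pinched across the bar from above it turns between the fingers, so the tool may keep pointing down.
- pills0: round white pill jar, diameter 52, height 100 mm, standing loose; a bystander to be left alone. Origin at the centre of its underside.
- pills1: second round white pill jar, diameter 52, height 100 mm, standing loose; a bystander to be left alone. Origin at the centre of its underside.
- bowl: steel bowl, rim diameter 120, height 45 mm, standing loose; a bystander to be left alone. Origin at the centre of its underside.
- canister: round steel canister with lid, diameter 116, height 160 mm, standing loose; a bystander to be left alone. Origin at the centre of its underside.
- cup: white cup, diameter 70, height 85 mm, standing loose; a bystander to be left alone. Origin at the centre of its underside.
Not all that is in view belongs to the job. What is shaped like the bottle but pink is not meant. Several things look just like the mat: the one meant starts farthest to the robot's left.

How it is judged:
By the outcome, as a careful person would: the job done as asked, in the order asked, and still so for the second after the job is handed in, while the arm keeps its last pose, push and grip.
It also fails if it takes over 56 s, if anything falls off the work surface, if the arm or the gripper's body presses on something with over 40 N, if the wrist force passes 120 N, or if a joint passes its speed limit or range.

## Working session

There is one attempt and no reset: what is moved stays moved. The work goes in short steps, each a Python script; the robot and the scene stay as the last script left them, time stands still between calls to the robot, and variables do not carry over. Pictures are saved under pics/ and viewed, at most 10 in all, crops included, and the job is handed in when it is done.

```bash
mkdir -p pics
cat > h.py <<'E'
import numpy as np, cv2
from scipy.spatial.transform import Rotation as R
from cell import env, kin, camera, calibration, job
def shot(name,fn=None,calib=None):
    c=calibration(name); p,d=camera(name)
    if fn: cv2.imwrite('pics/'+fn,p)
    return p,d,c
def world(c,d,u,v,z=None):
    Rm=cv2.Rodrigues(np.array(c['rvec'],float))[0]; t=np.array(c['tvec'],float).ravel()
    u=np.asarray(u,float);v=np.asarray(v,float)
    r=np.stack([(u-c['cx'])/c['fx'],(v-c['cy'])/c['fy'],np.ones_like(u)],-1)
    return (r*np.asarray(d)[...,None]-t)@Rm
def quat(zax,yax):
    z=np.array(zax,float);z/=np.linalg.norm(z);y=np.array(yax,float);y-=z*(y@z);y/=np.linalg.norm(y)
    q=R.from_matrix(np.stack([np.cross(y,z),y,z],1)).as_quat()
    return np.r_[q[3],q[:3]]
E
python3 - <<'E'
from h import *
ims=[]
for n in('scene','top'):
    p,d,c=shot(n); np.savez(f'{n}.npz',p=p,d=d,**c); cv2.imwrite(f'pics/{n}0.png',cv2.resize(p,(800,600)))
    print(n,world(c,0,0,0).ravel())
print(env.get_state()['time'])
E
```

```text
scene [ 1.54733682 -0.11312485  0.97762846]
top [ 0.43773018 -0.0441507   1.66446703]
0.1
```

View pics/scene0.png

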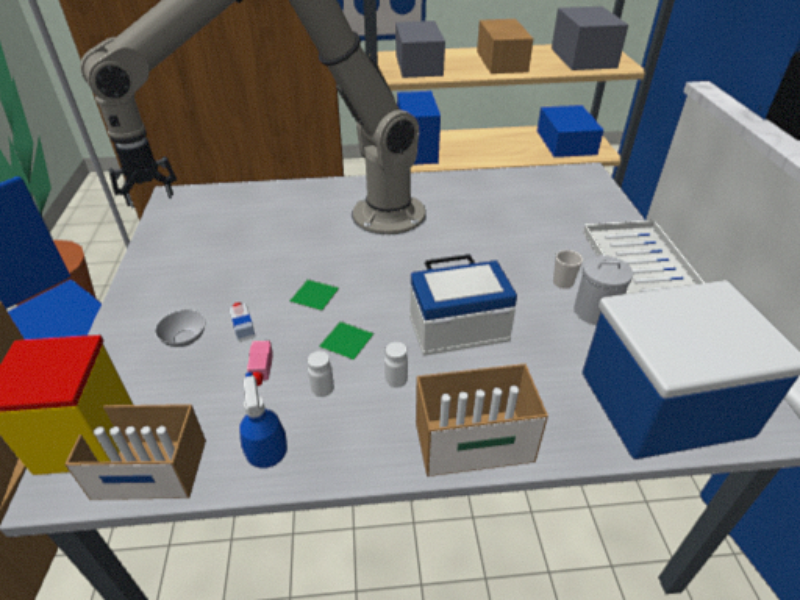

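View pics/top0.png

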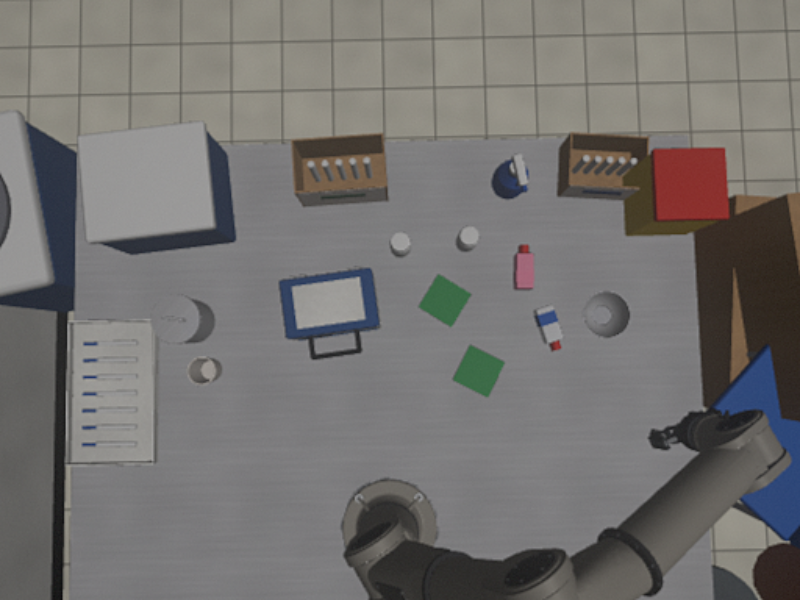

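The top view (800x600) shows the bottle at (549,328) with its red cap towards the robot, and the left-most green mat at (444,300). The cooler's handle bar is near (336,353). The pink decoy is at (524,268) and the jars at (400,243) and (468,238). Next I measure these in both views.

Run:
```python
from h import *
boxes={'top':{'mat':(410,265,480,335),'bottle':(525,295,570,355),'lid':(270,260,390,345),'handle':(305,330,368,362),'jarA':(385,230,415,260),'jarB':(455,222,485,255)},
'scene':{'mat':(315,315,380,362),'bottle':(222,295,260,342),'handle':(420,250,480,272)}}
for n in boxes:
    f=np.load(n+'.npz'); p,d=f['p'],f['d']; hsv=cv2.cvtColor(p,cv2.COLOR_BGR2HSV)
    V,U=np.mgrid[:384,:512]; W=world(f,d,U,V)
    for k,b in boxes[n].items():
        b=(np.array(b)*.64).astype(int); s=np.s_[b[1]:b[3],b[0]:b[2]]
        h,w=hsv[s],W[s]; ok=d[s]>0
        H,S,Vv=h[...,0],h[...,1],h[...,2]
        ms={'mat':{'g':(H>45)&(H<80)&(S>120)},'bottle':{'red':((H<8)|(H>172))&(S>120),'blue':(H>95)&(H<130)&(S>120),'hi':w[...,2]>.025},
         'lid':{'top':w[...,2]>.135},'handle':{'dark':(Vv<70)&(S<120)}}.get(k,{'hi':w[...,2]>.085})
        for kk,m in ms.items():
            m=m&ok
            if m.sum()<3: print(n,k,kk,'few');continue
            q=w[m]; r=cv2.minAreaRect(q[:,:2].astype(np.float32)*1000)
            print(n,k,kk,m.sum(),'med',np.median(q,0).round(4),'mean',q.mean(0).round(4),'rect',np.round(r[0]),np.round(r[1]),round(r[2],1),'z',np.percentile(q[:,2],[5,95]).round(3))
# crop of top
f=np.load('top.npz'); p=f['p']
a=cv2.resize(p[165:235,170:250],None,fx=7,fy=7,interpolation=2)
print(a.shape); cv2.imwrite('pics/crop_handle.png',a)
```

```text
top mat g 43 med [ 0.5501 -0.16    0.0036] mean [ 0.5567 -0.1561  0.0039] rect [ 565. -151.] [93. 93.] 56.8 z [-0.001  0.011]
top bottle red 25 med [ 0.4433 -0.4221  0.0343] mean [ 0.4439 -0.4231  0.0328] rect [ 444. -423.] [17. 19.] 17.4 z [0.026 0.037]
top bottle blue 72 med [ 0.5132 -0.4024  0.044 ] mean [ 0.5122 -0.4022  0.0439] rect [ 512. -403.] [25. 44.] 16.6 z [0.039 0.049]
top bottle hi 316 med [ 0.4941 -0.4068  0.0427] mean [ 0.4934 -0.406   0.0415] rect [ 489. -409.] [112.  47.] 16.6 z [0.03  0.049]
top lid top 2323 med [0.5541 0.1296 0.1512] mean [0.5541 0.1301 0.1511] rect [539. 130.] [174. 221.] 6.9 z [0.145 0.157]
top handle dark 175 med [0.4444 0.1255 0.1341] mean [0.4531 0.1212 0.1205] rect [458. 127.] [ 56. 136.] 6.9 z [0.028 0.141]
top jarA hi 124 med [ 0.7038 -0.0407  0.0998] mean [ 0.7039 -0.0395  0.0999] rect [705. -39.] [42. 46.] 89.0 z [0.093 0.106]
top jarB hi 119 med [ 0.7148 -0.205   0.0998] mean [ 0.7147 -0.2062  0.0996] rect [ 714. -206.] [42. 43.] 87.7 z [0.094 0.105]
scene mat g 433 med [ 0.5674 -0.1523  0.0044] mean [ 0.5673 -0.1521  0.0044] rect [ 565. -151.] [ 97. 102.] 58.0 z [0.001 0.008]
scene bottle red 7 med [ 0.4397 -0.4267  0.035 ] mean [ 0.441  -0.4273  0.0357] rect [ 442. -424.] [22. 13.] 35.3 z [0.031 0.043]
scene bottle blue 53 med [ 0.511  -0.4039  0.0445] mean [ 0.512  -0.404   0.0447] rect [ 512. -404.] [31. 42.] 13.8 z [0.042 0.048]
scene bottle hi 231 med [ 0.5062 -0.4076  0.0437] mean [ 0.502  -0.4074  0.042 ] rect [ 486. -412.] [119.  44.] 16.1 z [0.029 0.047]
scene handle dark 67 med [0.4384 0.1136 0.1336] mean [0.4406 0.1134 0.1333] rect [447. 114.] [ 34. 117.] 6.1 z [0.128 0.137]
(490, 560, 3)
```

Both views agree: mat at (0.565, -0.151) with its top at about 4 mm, bottle grip point near (0.487, -0.41), cooler yaw about 6.9°. The handle bar is near (0.437, 0.115) at z about 0.131. Next I check the arm can reach the bottle poses.

```bash
cat >> h.py <<'E'
th=np.deg2rad(16.6); a=-np.array([np.cos(th),np.sin(th),0]); up=np.array([0,0,1.])
mid=np.array([.4885,-.4095,0]); base=mid-.056*a; base[2]=.022
G=base+.058*a+np.array([0,0,.005]); side=np.cross(up,a)
mat=np.array([.565,-.151,.004])
def pick(s): return G,quat(-(a+up),s*side)
def place(s,h,dz=0):
    # bottle frame: axis a->up, perp up->h ; rigid
    h=np.array([np.cos(h),np.sin(h),0]); M=np.stack([up,h,np.cross(up,h)],1)@np.stack([a,up,np.cross(a,up)],1).T
    return mat+up*dz+M@(G-base), quat(M@(-(a+up)),M@(s*side))
E
python3 - <<'E'
from h import *
q=lambda p: (lambda r:None if r is None else np.round(r,2))(kin.inverse_kinematics(*p))
for s in(1,-1):
    p=pick(s); print(s,p[0],q(p),q((p[0]-.1*R.from_quat(np.roll(p[1],-1)).as_matrix()[:,2],p[1])),q((p[0]+[0,0,.15],p[1])))
    for h in(120,150,165,180,197,220): 
        r=place(s,np.deg2rad(h)); print('  ',h,r[0].round(3),q(r),q((r[0]+[0,0,.15],r[1])))
E
```

```text
1 [ 0.48658335 -0.41007138  0.027     ] [ 1.43  0.86 -0.65  1.98 -0.97  0.33  0.65] [ 1.46  0.67 -0.53  2.01 -0.96  0.55  0.63] [ 1.3   0.53 -0.47  1.96 -0.96  0.61  0.42]
   120 [ 0.562 -0.147  0.062] [-0.33  0.62  0.13  2.24  1.54  0.67 -1.15] [ 0.19  0.34 -0.49  2.15  1.28  0.97 -0.68]
   150 [ 0.561 -0.148  0.062] [ 0.23  0.58 -0.33  2.39  2.3   0.75 -1.19] [ 0.31  0.21 -0.41  2.33  1.75  0.49 -0.6 ]
   165 [ 0.56  -0.15   0.062] [ 1.07  0.96 -1.19  2.38  2.32  0.99 -0.41] [ 0.63  0.22 -0.59  2.34  2.21  0.29 -0.72]
   180 [ 0.56  -0.151  0.062] [ 1.22  0.96 -1.19  2.35  2.42  0.69 -0.17] [ 1.24  0.39 -1.12  2.3   2.24  0.18 -0.33]
   197 [ 0.56  -0.152  0.062] [ 1.34  0.98 -1.17  2.27  2.32  0.34  0.27] [ 1.19  0.38 -0.91  2.22 -1.3   0.19 -2.76]
   220 [ 0.561 -0.154  0.062] [ 0.97  0.71 -0.57  2.11 -1.24  0.41 -2.28] [ 0.32  0.36  0.23  2.11 -1.26  0.86 -2.51]
-1 [ 0.48658335 -0.41007138  0.027     ] [ 1.69  1.07 -1.04  1.96  0.36  0.26  2.6 ] [ 1.96  1.14 -1.34  1.99  0.68  0.52  2.35] [ 1.84  0.97 -1.35  1.93  0.48  0.51  2.34]
   120 [ 0.562 -0.147  0.062] [-0.74  0.75  0.65  2.26  1.48  0.34  1.94] [ 0.72  0.59 -1.18  2.12  1.46  1.33  2.43]
   150 [ 0.561 -0.148  0.062] [ 0.44  0.63 -0.58  2.38  2.23  0.85  2.11] [-0.81  0.26  0.87  2.39  2.1   0.21  2.11]
   165 [ 0.56  -0.15   0.062] [ 0.76  0.69 -0.78  2.39  2.5   0.76  2.31] [ 0.44  0.19 -0.38  2.36  2.31  0.26  2.29]
   180 [ 0.56  -0.151  0.062] [ 1.08  0.8  -0.98  2.36  2.63  0.59  2.65] [ 1.24  0.39 -1.12  2.3   2.24  0.18  2.81]
   197 [ 0.56  -0.152  0.062] [ 1.34  0.98 -1.17  2.27  2.32  0.34 -2.88] [ 1.19  0.38 -0.91  2.22 -1.3   0.19  0.38]
   220 [ 0.561 -0.154  0.062] [ 1.09  0.76 -0.72  2.11 -1.05  0.32  0.71] [ 0.97  0.41 -0.55  2.07 -0.97  0.63  0.41]
```

Run:
```python
from h import *
p,q=pick(1); z=R.from_quat(np.roll(q,-1)).as_matrix()[:,2]
env.grip(.066,50)
env.reach(p-.1*z+[0,0,.03],q)
P,d,c=shot('wrist','w1.png')
hsv=cv2.cvtColor(P,cv2.COLOR_BGR2HSV); V,U=np.mgrid[:384,:512]; W=world(c,d,U,V)
near=(np.linalg.norm(W[...,:2]-mid[:2],axis=-1)<.09)&(d>0)
H,S=hsv[...,0],hsv[...,1]
for k,m in{'red':((H<8)|(H>172))&(S>120)&near,'blue':(H>95)&(H<130)&(S>120)&near,'hi':near&(W[...,2]>.025)&(W[...,2]<.06)}.items():
    w=W[m]; 
    if len(w)>5: r=cv2.minAreaRect(w[:,:2].astype(np.float32)*1000); print(k,m.sum(),np.median(w,0).round(4),np.round(r[0],1),np.round(r[1]),round(r[2],1),w[:,2].max())
print(p,env.get_state()['time'])
```

```text
red 1145 [ 0.4399 -0.4264  0.0327] [ 431.2 -427.8] [45. 67.] 16.3 0.1521112828006695
blue 1864 [ 0.5089 -0.4055  0.0443] [ 466.3 -415.4] [121.  87.] 18.2 0.1537174287359823
hi 7000 [ 0.4819 -0.4151  0.0438] [ 494.7 -444.2] [112. 110.] 17.0 0.046449169875954814
[ 0.48658335 -0.41007138  0.027     ] 1.5417
```

View pics/w1.png

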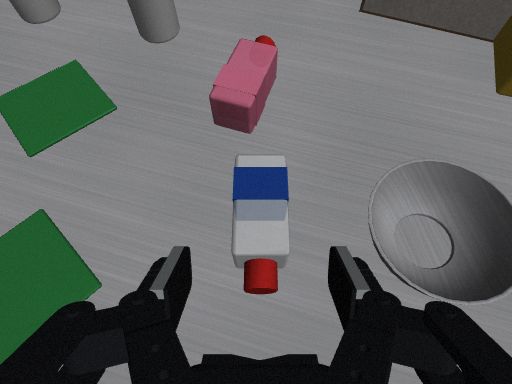

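The wrist view shows the bottle straight between the fingers (axis at column 261, fingers at 190 and 330). Its base edge is near row 155 and the cap at row 276, so I grasp it now.

Run:
```python
from h import *
p,q=pick(1); z=R.from_quat(np.roll(q,-1)).as_matrix()[:,2]
P,d,c=shot('wrist'); e=world(c,d[159,262],262,159); k=world(c,d[262,262],262,262); print('base-end',e,'cap',k,'along axis from G:',-(e-p)@a,(k-p)@a)
print(env.movel(p,.12,stop_force=15))
env.grip(0,50); s=env.get_state(); print(s['opening'],s['gripper_force'],s['tcp_pos'],s['force'])
env.movel(p+[0,0,.15],.15)
s=env.get_state(); print(s['opening'],s['gripper_force'],s['force'],s['time'])
pp,qq=place(1,np.deg2rad(220)); j=kin.inverse_kinematics(pp+[0,0,.12],qq); print(s['qpos'],j)
```

```text
base-end [ 0.5329853  -0.40044378  0.04399926] cap [ 0.45059618 -0.42480237  0.03422592] along axis from G: 0.04721852045047731 0.038695796505359085
False
0.04368359934806809 48.96432816982269 [ 0.4865253  -0.41096728  0.02767458] [-2.80601196 -0.96026206  4.95102133]
0.043254777338459935 48.21173429489136 [ 1.11844409  0.22717036 -1.24580688] 4.2417
[ 1.2991972   0.53047146 -0.47424862  1.96496416 -0.96213888  0.61092095
  0.42298463] [ 0.51713755  0.40580052 -0.00256132  2.11597276 -1.26409437  0.76699517
 -2.47123061]
```

Run:
```python
from h import *
pp,qq=place(1,np.deg2rad(220)); env.reach(pp+[0,0,.06],qq)
P,d,c=shot('scene'); uv=cv2.projectPoints((mat+[0,0,.1])[None],np.array(c['rvec'],float),np.array(c['tvec'],float),np.array([[c['fx'],0,c['cx']],[0,c['fy'],c['cy']],[0,0,1]],float),None)[0].ravel().astype(int)
u,v=uv; cr=P[v-50:v+50,u-60:u+60]; cv2.imwrite('pics/s1.png',cv2.resize(cr,None,fx=6,fy=6,interpolation=2)); print(u,v)
for dz in(0,.04,.06,.106,.15):
  uv=cv2.projectPoints((mat+[0,0,dz])[None],np.array(c['rvec'],float),np.array(c['tvec'],float),np.array([[c['fx'],0,c['cx']],[0,c['fy'],c['cy']],[0,0,1]],float),None)[0].ravel(); print(dz,(uv-[u-60,v-50])*6)
print(env.get_state()['force'],env.get_state()['time'],env.get_state()['tcp_pos'],pp)
```

```text
219 197
0 [375.9261755  420.24707073]
0.04 [371.69062834 374.96654807]
0.06 [369.51029028 351.65743512]
0.106 [364.32877179 296.26391522]
0.15 [359.14272284 240.82196215]
[ 0.22265449 -0.45367931 -1.38294885] 6.6167 [ 0.56111361 -0.15456924  0.12194591] [ 0.56116978 -0.15421394  0.062     ]
```

View pics/s1.png

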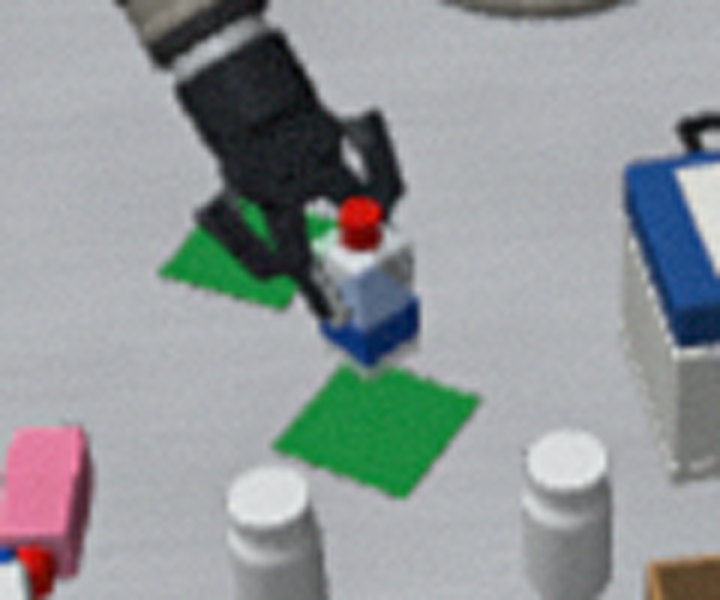

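The crop shows the bottle upright over the mat. Its nearest base corner is at (370,372), which puts the base centre at about (370,350) against a predicted (370,352). I lower it, release and back out.

Run:
```python
from h import *
pp,qq=place(1,np.deg2rad(220)); z=R.from_quat(np.roll(qq,-1)).as_matrix()[:,2]
env.movel(pp+[0,0,.012],.12)
print(env.movel(pp-[0,0,.006],.03,stop_force=4)); s=env.get_state(); print(s['tcp_pos'],s['force'],pp)
env.grip(.066); env.dwell(.3)
env.movel(s['tcp_pos']-.13*z,.15)
P,d,c=shot('scene'); u,v=219,197
cv2.imwrite('pics/s2.png',cv2.resize(P[v-50:v+50,u-60:u+120],None,fx=4,fy=4,interpolation=2))
V,U=np.mgrid[:384,:512]; W=world(c,d,U,V); H=cv2.cvtColor(P,cv2.COLOR_BGR2HSV)
m=(H[...,1]>120)&((H[...,0]<8)|(H[...,0]>172))&(np.linalg.norm(W[...,:2]-mat[:2],axis=-1)<.08); print('cap',np.median(W[m],0),np.percentile(W[m][:,2],[5,95]))
print(env.get_state()['time'],env.get_state()['qpos'])
# lid handle
psi=np.deg2rad(6.9); b=np.array([.437,.115,.131])
x=np.array([np.cos(psi),np.sin(psi),0])
for s in(1,-1):
  for qd in (quat([0,0,-1],s*x),):
    for al in(0,.7,1.31):
      hp=b+.19*x+np.array([0,0,-.02])+x*(-.19*np.cos(al)+.02*np.sin(al))+up*(.19*np.sin(al)+.02*np.cos(al))
      r=kin.inverse_kinematics(hp,qd); print(s,al,hp.round(3),None if r is None else np.round(r,2))
```

```text
True
[ 0.56122685 -0.15407298  0.05951245] [-1.59586155 -0.24908943  3.52095317] [ 0.56116978 -0.15421394  0.062     ]
cap [ 0.57290335 -0.15056631  0.11345863] [0.09865745 0.11779741]
9.3833 [ 0.93301387  0.46190756 -0.28455309  2.14248769 -1.10735383  0.73435504
 -2.40497148]
1 0 [0.437 0.115 0.131] [ 0.42  0.45 -0.98  2.13  0.52  0.82 -0.76]
1 0.7 [0.494 0.122 0.249] [ 0.57  0.44 -1.17  1.89  0.45  1.11 -0.65]
1 1.31 [0.596 0.134 0.3  ] [ 0.48  0.59 -1.18  1.6   0.56  1.33 -0.66]
-1 0 [0.437 0.115 0.131] [-1.1   0.39  0.86  2.22 -0.46  0.71 -2.94]
-1 0.7 [0.494 0.122 0.249] [-1.34  0.47  1.3   2.   -0.52  1.07 -2.82]
-1 1.31 [0.596 0.134 0.3  ] [-1.05  0.49  1.03  1.7  -0.45  1.2  -2.92]
```

View pics/s2.png

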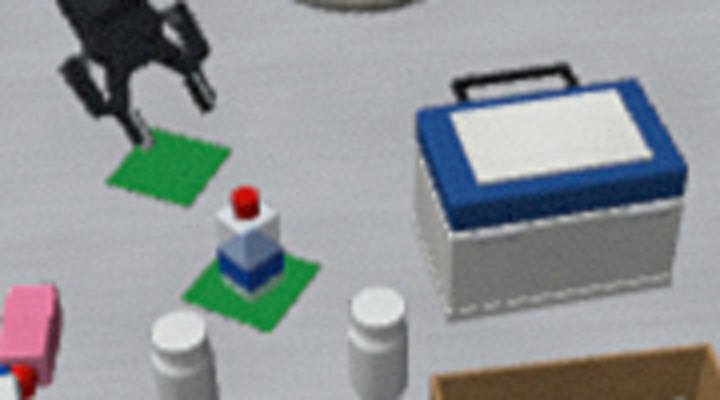

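The bottle stands upright and centred on the mat: near base corner at (250,298), mat centre about (251,281). Now I look at the handle with the wrist camera from two places.

```bash
python3 - <<'E'
from h import *
psi=np.deg2rad(6.9); x=np.array([np.cos(psi),np.sin(psi),0]); b=np.array([.437,.115,.131]); q=quat([0,0,-1],x)
s=env.get_state(); env.movel(s['tcp_pos']+[-.03,0,.12],.2)
for i,o in enumerate([[0,0,.17],[-.03,0,.12]]):
    env.reach(b+o,q); P,d,c=shot('wrist',f'h{i}.png'); np.savez(f'h{i}.npz',p=P,d=d,**c)
    V,U=np.mgrid[:384,:512]; W=world(c,d,U,V); g=P.max(-1)
    loc=(W-b)@np.stack([x,np.cross(up,x),up],1)
    m=(d>0)&(g<80)&(abs(loc[...,0])<.03)&(abs(loc[...,1])<.04)&(abs(W[...,2]-.131)<.03)
    w=W[m]; print(m.sum(), np.median(w,0) if m.any() else '', np.percentile(loc[m],[5,95],axis=0).round(4) if m.any() else '')
    if m.sum()>20: print('slope deg (bar)',np.rad2deg(np.polyfit(w[:,1],w[:,0],1)[0]))
    m=(d>0)&(W[...,2]>.143)&(W[...,2]<.158)&(loc[...,0]>.03)
    if m.sum()>50: r=cv2.minAreaRect(W[m][:,:2].astype(np.float32)*1000); print('lid',r,'front x loc',np.percentile(loc[m][:,0],1))
print(env.get_state()['time'])
E
python3 -c "
import cv2,numpy as np
cv2.imwrite('pics/h01.png',np.hstack([cv2.resize(cv2.imread(f'pics/h{i}.png'),(400,300)) for i in (0,1)]))"
```

```text
1068 [0.43284634 0.11644233 0.13497317] [[-0.0095 -0.0354  0.0003]
 [ 0.0017  0.0363  0.0057]]
slope deg (bar) -6.718377355889785
lid ((551.231201171875, 128.95010375976562), (139.40255737304688, 218.7106475830078), 6.852222919464111) front x loc 0.0467147735121666
1404 [0.43226807 0.11726445 0.13503935] [[-0.0095 -0.0354  0.0012]
 [ 0.0009  0.0363  0.0056]]
slope deg (bar) -6.94326332607476
lid ((534.4906005859375, 122.85169982910156), (119.91123962402344, 240.759033203125), 19.78638458251953) front x loc 0.046374259704776294
12.4833
```

View pics/h01.png

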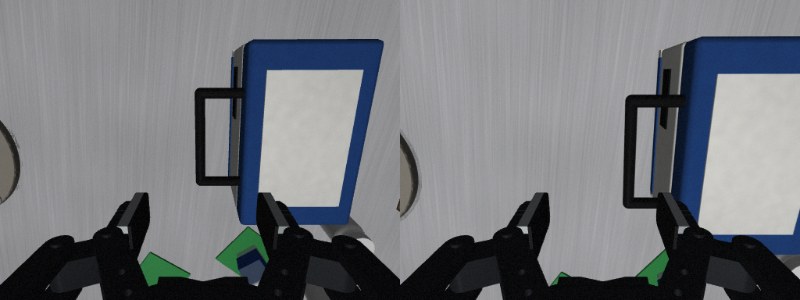

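The wrist views show the bar at columns 195-200 (left) and 627-632 (right), ahead of the lid edge. The fits agree: bar at (0.4328, 0.1146, 0.130), yaw 6.85°. I grip it and lift along the arc.

```bash
cat >> h.py <<'E'
psi=np.deg2rad(6.87); x=np.array([np.cos(psi),np.sin(psi),0]); bar=np.array([.4328,.1146,.130]); qh=quat([0,0,-1],x)
def hp(al): return bar+.19*x-.02*up+x*(-.19*np.cos(al)+.02*np.sin(al))+up*(.19*np.sin(al)+.02*np.cos(al))
E
python3 - <<'E'
from h import *
env.grip(.04,40)
env.reach(bar+[0,0,.08],qh)
print(env.movel(bar,.1,stop_force=10))
env.grip(0,40); s=env.get_state(); print(s['opening'],s['gripper_force'],s['tcp_pos'],s['force'].round(1))
for al in np.arange(.1,.75,.1):
    env.movel(hp(al),.08); s=env.get_state(); print(round(al,2),s['force'].round(1),s['opening'].round(4),(s['tcp_pos']-hp(al)).round(4))
print(s['time'])
E
```

```text
False
0.010629734224316453 39.09305512905121 [0.43322456 0.11464386 0.13053014] [-0.9 -0.4  4.8]Traceback (most recent call last):
  File "<stdin>", line 7, in <module>
AttributeError: 'float' object has no attribute 'round'
```

Run:
```python
from h import *
for al in np.arange(.2,1.25,.1):
    env.movel(hp(al),.08); s=env.get_state(); print(round(al,2),s['force'].round(1),round(s['opening'],4),(s['tcp_pos']-hp(al)).round(4))
P,d,c=shot('scene'); u,v=cv2.projectPoints(hp(1.2)[None],np.array(c['rvec'],float),np.array(c['tvec'],float),np.array([[c['fx'],0,c['cx']],[0,c['fy'],c['cy']],[0,0,1]],float),None)[0].ravel().astype(int)
cv2.imwrite('pics/l1.png',cv2.resize(P[v-60:v+90,u-100:u+100],None,fx=4,fy=4,interpolation=2)); print(s['time'])
np.savez('l1.npz',p=P,d=d,**c)
```

```text
0.2 [ 1.   1.8 -3.6] 0.0107 [-0.0001  0.     -0.    ]
0.3 [-2.3  1.5 -2.4] 0.0105 [-0.0005 -0.0001  0.0001]
0.4 [-4.7  0.6 -0.8] 0.0103 [-0.0007 -0.0001  0.0006]
0.5 [-9.1 -0.2  3.9] 0.0105 [-0.0011 -0.0001  0.0008]
0.6 [-12.5  -2.2   6.3] 0.0103 [-0.0018 -0.0002  0.0008]
0.7 [-16.   -2.5  12.2] 0.0107 [-0.0024 -0.0002  0.0012]
0.8 [-16.8  -3.6  18.3] 0.0106 [-0.0017 -0.      0.0022]
0.9 [-11.4  -3.8  16.1] 0.0102 [-0.0001  0.0002  0.0029]
1.0 [-6.6 -1.7 12. ] 0.0109 [0.0011 0.0004 0.003 ]
1.1 [-3.7 -0.7  8.1] 0.0106 [0.0013 0.0004 0.0025]
1.2 [-3.7  0.3  7.5] 0.0106 [0.0012 0.0004 0.0018]
19.175
```

View pics/l1.png

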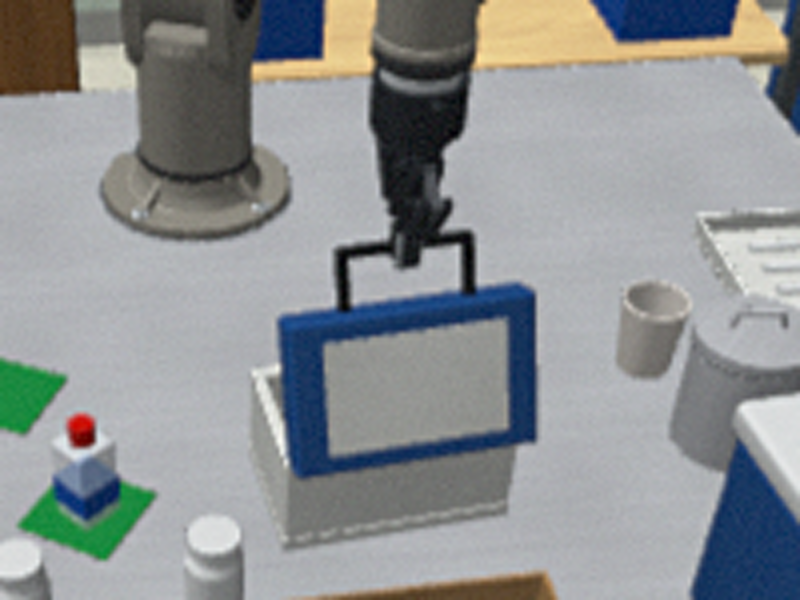

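The lid is up and the fingers still hold the bar at (405,245). The bottle and jars are undisturbed. I measure the lid angle by fitting a plane to its face, then finish the swing.

```bash
cat >> h.py <<'E'
def lidangle():
    A=[]
    for _ in range(3):
        P,d,c=shot('scene'); V,U=np.mgrid[:384,:512]; W=world(c,d,U,V)
        H=bar+.19*x-.02*up; L=(W-H)@np.stack([x,np.cross(up,x),up],1)
        m=(d>0)&(abs(L[...,1])<.09)&(L[...,2]>.035)&(L[...,2]<.13)&(L[...,0]>-.06)&(L[...,0]<.12)
        w=L[m]
        for _ in range(4):  # plane x=f(y,z), trimmed
            k,*_r=np.linalg.lstsq(np.c_[w[:,1:],np.ones(len(w))],w[:,0],rcond=None)
            r=w[:,0]-np.c_[w[:,1:],np.ones(len(w))]@k; w=w[abs(r)<max(.004,1.5*r.std())]
        # closed: top face normal up; line along lid dir (-cos,sin)
        A.append((np.pi/2+np.arctan(k[1]),k[2]*np.cos(np.arctan(k[1])),k[0],len(w),r.std()))
    return np.mean(A,0).round(4)
E
python3 - <<'E'
from h import *
print('angle,thickness',lidangle())
for al in(1.25,1.31):
    env.movel(hp(al),.04); s=env.get_state(); print(al,s['force'].round(1),(s['tcp_pos']-hp(al)).round(4))
env.dwell(.3); print(lidangle(),env.get_state()['time'],env.get_state()['force'].round(1))
E
```

```text
angle,thickness [ 1.2025000e+00  4.0700000e-02 -4.0000000e-04  1.3063333e+03
  1.9000000e-03]
1.25 [-3.8 -0.4  7.5] [0.0006 0.0004 0.0016]
1.31 [-0.9  0.5  5.3] [0.0009 0.0004 0.0011]
[ 1.3093000e+00  4.0800000e-02 -2.2000000e-03  1.2463333e+03
  1.8000000e-03] 20.65 [-0.5  0.8  5.4]
```

The measured lid angle is 1.309 rad with low forces. I check that it is steady, then hand in.

Run:
```python
from h import *
env.dwell(1.); s=env.get_state(); print(lidangle(),np.abs(s['joint_velocities']).max(),s['gripper_force'],s['opening'],s['time'])
print(job.job_done())
```

```text
[ 1.3096e+00  4.0700e-02 -2.4000e-03  1.2430e+03  1.9000e-03] 0.0017389330562785899 42.293155789375305 0.010423887881840035 21.65
the job is handed in; nothing more can be done
None
```

The job is handed in at about 22 s: the bottle stands released in the middle of the left-most mat, and the arm is gripping the handle and holding the lid still at a measured 1.31 rad.

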